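# Finish the drying tower and show the flagged test bar to the camera

## Robot

A 6-joint arm with a two-finger parallel gripper is mounted at the origin on the work surface. World frame = base frame: x ahead of the robot, y to its left, z up, the work surface at z = 0. Lengths are in mm, angles in rad, forces in N, time in s.
With the tool pointing down it reaches from about 350 to 875 mm from the base axis. Payload 4.2 kg.
Tool frame: the origin (TCP) lies at the very end of the fingers, on their centre line; the grasp point (between the pads) lies arm.grip_depth behind it (arm.grip_depth is the distance from the TCP to the grasp point, in mm); z points along the fingers, y is the direction in which the jaws open and shut (so a half turn about z gives the same grasp; the last joint's range is limited). The gripper opens to 85 mm and grips with 20 to 120 N. Pads are 22 mm wide; open, the fingers measure 114 mm over their backs; the gripper's body (76 mm by 85 mm) begins 54 mm behind the grasp point. The pads swing forward as they close: fully open they stand 13 mm farther back than shut.
Start: joints at [1.563, 0.385, 0.008, 0, -1.194, -0.259], TCP at [164.747, 602.875, 231.312] pointing down, gripper open.
Joint ranges: [-3.14, 3.14], [-1.21, 2.06], [-1.07, 1.41], [-3.16, 2.05], [-2.99, -0.16], [-3.1, 3.1]. Speed limits (rad/s): [2.79, 2.79, 3.14, 3.14, 3.14, 3.14].

## Interface

Orientations are given as a unit quaternion [x, y, z, w].
In Python, from bench import arm, optics, workorder gives the robot as it stands. The module is installed in compiled form; this text tells all that it offers.
- The arm moves only by the tool play_rows, never from a script. Its arguments are lists of equal length, an entry for each row: "travel": the shift along the tool's x, y, z in m, a list of three; "rotation": the turn, a rotation vector about the tool's x, y, z in rad, a list of three; "grip": the opening, from 0 (shut) to 1 (fully open). In form: {"travel": [[x, y, z], ...], "rotation": [[rx, ry, rz], ...], "grip": [grip, ...]}. A call has 1 to 12 rows; each row shifts and turns the commanded pose from where the row before left it, along the tool's axes as they then stand; what a row does not reach is not made up. A row lasts 1/12 s, in which the tool goes at most 41.7 mm and 7.16 degrees, less where a joint would pass 70% of its speed; a pose out of reach is approached as far as the arm can. A call is refused whole if a number of a shift passes 0.0417 or a number of a turn 0.125, either way. A call with a gripper value outside its range is refused whole. The fingers move at their own pace and stop on an object; the grip force is fixed at half the most. Time passes only in rows, so rows that do not move let the fingers close. It gives the time, the measured TCP pose, the force and the opening at its end, in the units of the state.
- arm.read_state(): the state, without advancing time (a new reading comes with each control period).
- optics.get_image(name): name is "scene" or "top" or "wrist"; returns a dict with "image" (480x640x3 uint8, blue, green, red), "depth" (480x640 float32, mm along the optical axis (not along the pixel's ray), 0 where there is no reading), "camera_matrix" (3x3 intrinsics, pixels), "R" (3x3) and "t" (3): a world point X has camera coordinates R X + t; the wrist camera has in their place "hand_eye" (4x4, takes a point from camera to tool coordinates, whose origin is the TCP and whose axes are the flange's). Camera axes: x right, y down, z forward; pixel columns grow to the right and rows downward; lengths in mm; the calibration is good to about 2 mm. The wrist camera is an equidistant fisheye: a pixel r from the principal point sees the ray r / f radians off the axis. A picture is of the moment at which its call begins: read the wrist's pose just before it.
- workorder.job_done(): hands the job in, once; it reports no verdict.
The state is a dict: "clock": time; "joints": joint angles; "joint_vel": joint speeds; "joint_efforts": joint torques, N m; "position": TCP position; "ee_rot": TCP orientation; "contact_force": force on the tool from outside, world axes, zero at the start; "wrist_torque": the same for the moment, N m; "gripper_width": finger opening in mm.
Only numpy, scipy, OpenCV 4.12 (cv2) and the standard library are available. Lean on these libraries where they do the work, as an engineer would, in place of code of your own. Each camera call takes 0.05 s, during which the arm holds its last target. There are 200 camera calls.

## Task

Lay the two plain white bars from the blue mat on the drying tower as its next layer: set down gently, not dropped, crosswise on the top two bars, parallel, evenly centred and spaced like the pairs below, without shifting the tower. Then pick up the red-ended bar from the mat and hold it still before the inspection camera, the centre of its underside straight out from the lens at 160 mm, the underside square to the line of sight and the bar's length level across the view (either way round), touching nothing but the gripper. Finish while still holding it there: do not put it down or let go; leave everything else alone and do not touch the camera.

Things in the scene. Friction and masses are not known exactly. Their poses are not given: they have to be found in the camera images.
- mat: fixed blue mat, 200 (x) x 250 (y) x 4 mm, on which the three bars lie side by side, lengths roughly along its x, centres 80 mm apart; origin at the centre of its underside. It may be on either side, the tower on the other
- plate: fixed green-painted metal plate under the tower, 170 x 170 mm, top 12 mm above the bench; origin at its centre at bench level, x and y along its edges. Lower pair of bars: along its x at about y = +45 and -45 mm; upper pair: along its y at about x = +45 and -45 mm, top 40 mm above the origin; so the next pair goes along x at y = +45 and -45 mm
- plain_a: plain white moulded resin test bar, 140 x 20 x 14 mm, about 70 g; origin at the centre of its underside, x along its length, y across its width, z up through its 14 mm thickness. Loose on the mat
- plain_b: the other plain white bar, same size and axes, loose on the mat
- flagged: white bar with 25 mm of each end red: moulded resin test bar, 140 x 20 x 14 mm, about 70 g; origin at the centre of its underside, x along its length, y across its width, z up through its 14 mm thickness (z stays the axis through its thickness when it is turned, the underside facing -z). Loose on the mat; the two ends are alike
- low_a: white bar in the tower's lower layer, same size and axes
- low_b: the other white bar in the lower layer
- top_a: white bar in the tower's upper layer, same size and axes
- top_b: the other white bar in the upper layer
- camera: fixed stand of the inspection camera on the far side of the bench: steel foot 100 x 100 x 12 mm and two upright cheeks up to 97 mm; origin at the centre of the foot's underside, its -x side faces the robot, roughly
- head: the camera's grey head (50 x 62 x 50 mm) with black lens tube (48 mm across) and green ring, carried in the stand 80 mm above the bench and tilted 25 degrees from straight up towards the robot side; origin at the head's centre, z along the line of sight out of the lens, y level across the view; nothing on it moves
- lens (a point): centre of the lens's front face, 55 mm from the head's origin along its z; axes as the head's
- focus (a point): point in the air on the line of sight, 160 mm out from the lens, about 275 mm above the bench: where the centre of the red-ended bar's underside is to be held; axes as the head's
- reagent: bystander: white bottle with red cap, 64 mm across, 150 mm tall; origin at the centre of its underside
- amber: bystander: amber jar with black cap, 60 mm across, 100 mm tall; origin at the centre of its underside
- beaker: bystander: glass beaker, 70 mm across, 90 mm tall; origin at the centre of its underside
- mouse: bystander: grey computer mouse, about 95 x 60 x 34 mm; origin on its underside
- pen: bystander: black and blue pen, 140 mm long, 10 mm thick; origin under its middle, x along it
- caliper: bystander: steel sliding caliper, 220 mm long, 13 mm high at its black slide; origin under the middle of its beam, x along it
Mind the look-alikes: they are no part of the job. Leave any pink or purple look-alike of the flagged alone.

How it is judged:
By the outcome, as a careful person would: the job done as asked, in the order asked, and still so for the second after the job is handed in, while the arm keeps its last pose, push and grip.
It also fails if it takes over 67 s, if anything falls off the work surface, if the arm or the gripper's body presses on something with over 40 N, if the wrist force passes 120 N, or if a joint passes its speed limit or range.

## Working session

There is one attempt and no reset: what is moved stays moved. The work goes in short steps, Python scripts to look and compute and a tool call to move; the robot and the scene stay as the last step left them, time stands still between calls to the robot, and variables do not carry over. Pictures are saved under pics/ and viewed, about 8 in all and at most 12, crops included, and the job is handed in when it is done.

Besides the shell and the picture viewer there is one more tool, called after ">>>" by a JSON object that holds its "op" and its "data", one argument or row to a line. play_rows: Moves the arm, as the interface text tells. Its arguments: {"type":"object","properties":{"travel":{"type":"array","items":{"type":"array","items":{"type":"number"}}},"rotation":{"type":"array","items":{"type":"array","items":{"type":"number"}}},"grip":{"type":"array","items":{"type":"number"}}},"required":["travel","rotation","grip"]}

```bash
mkdir -p pics; ls; python3 - <<'E'
from bench import arm, optics, workorder
import cv2, numpy as np
s=arm.read_state(); print(s, arm.grip_depth)
for n in ("scene","top"):
    d=optics.get_image(n); cv2.imwrite(f"pics/{n}0.png",d["image"]); np.savez(f"{n}0.npz",**d)
    print(n,d["camera_matrix"],d["R"],d["t"])
d=optics.get_image("wrist"); print(d["camera_matrix"],d["hand_eye"])
E
```

```text
pics
{'clock': 0.0, 'joints': array([ 1.56261295e+00,  3.85574970e-01,  6.62478536e-03, -5.09221493e-04,
       -1.19400810e+00, -2.58600903e-01]), 'joint_vel': array([ 6.10457697e-05,  1.33303522e-03, -1.21462238e-03,  5.49540021e-04,
       -1.11511028e-03, -9.00886397e-04]), 'joint_efforts': array([ 1.10355199e-03, -3.92286944e+01,  1.88399577e+01,  4.18607980e+00,
       -4.56464215e-03, -6.10223818e-07]), 'position': array([164.59355648, 602.32866861, 230.20855091]), 'ee_rot': array([ 9.91103348e-01, -1.33089926e-01, -9.98014384e-05,  1.10206982e-03]), 'contact_force': array([-0.2036068 , -0.89609927, -0.19592193]), 'wrist_torque': array([ 0.02737674, -0.0311542 , -0.02644354]), 'gripper_width': 85.74270824981664} 18.700000000000003
scene [[453.61213526   0.         313.28605356]
 [  0.         453.61213526 234.67033511]
 [  0.           0.           1.        ]] [[ 0.72853133  0.68479716 -0.01717427]
 [ 0.3580072  -0.40200666 -0.8427464 ]
 [-0.58401451  0.60781864 -0.53803676]] [-331.21376551  -57.10735719 1651.28182393]
top [[527.12890864   0.         327.348477  ]
 [  0.         527.12890864 240.93346838]
 [  0.           0.           1.        ]] [[ 2.03551688e-02 -9.99792503e-01  7.85625547e-04]
 [-9.98166605e-01 -2.03668539e-02 -5.69966575e-02]
 [ 5.70008316e-02  3.75991400e-04 -9.98374060e-01]] [ -55.97231239  508.2237153  1630.97235506]
[[371.64829954   0.         328.06058576]
 [  0.         371.64829954 239.38201719]
 [  0.           0.           1.        ]] [[ 2.55590506e-04 -9.48440184e-01 -3.16956072e-01  8.02590753e+01]
 [ 9.99999956e-01  1.93724915e-04  2.26700187e-04 -1.41244069e+00]
 [-1.53609279e-04 -3.16956115e-01  9.48440192e-01 -1.43125948e+02]
 [ 0.00000000e+00  0.00000000e+00  0.00000000e+00  1.00000000e+00]]
```

View pics/scene0.png

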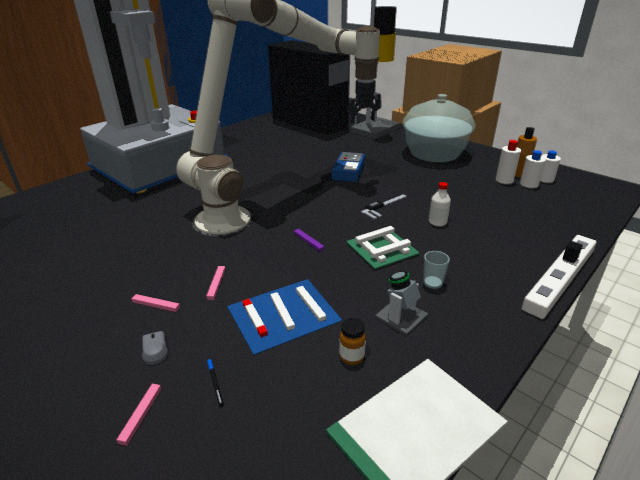

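View pics/top0.png

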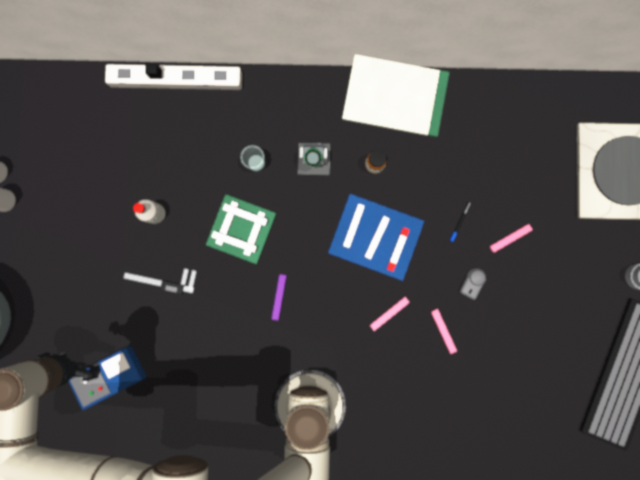

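```bash
cat > h.py <<'E'
import numpy as np, cv2
from scipy.spatial.transform import Rotation as Rot
def cast(d,px,z):
    """pixels of a fixed camera -> world points on plane z"""
    px=np.atleast_2d(px).astype(float); K=d["camera_matrix"]; R=d["R"]; t=d["t"]
    r=np.c_[(px-[K[0,2],K[1,2]])/K[0,0],np.ones(len(px))]@R; c=-R.T@t
    return c+r*((z-c[2])/r[:,2])[:,None]
def wcast(d,px,z,pos,q):
    px=np.atleast_2d(px).astype(float); K=d["camera_matrix"]; H=d["hand_eye"]; R=Rot.from_quat(q).as_matrix()
    u=(px-[K[0,2],K[1,2]])/K[0,0]; th=np.linalg.norm(u,axis=1)+1e-9
    r=np.c_[u*(np.sin(th)/th)[:,None],np.cos(th)]
    r=r@H[:3,:3].T@R.T; c=R@H[:3,3]+pos
    return c+r*((z-c[2])/r[:,2])[:,None]
def blobs(mask,amin,amax=1e9):
    return [c for c in cv2.findContours(mask.astype(np.uint8),cv2.RETR_EXTERNAL,cv2.CHAIN_APPROX_NONE)[0] if amin<cv2.contourArea(c)<amax]
def rect(p3):
    """world contour points -> centre, length, width, long axis angle deg"""
    (c,(w,h),a)=cv2.minAreaRect(p3[:,:2].astype(np.float32))
    b=cv2.boxPoints((c,(w,h),a)); e0=b[1]-b[0]; e1=b[2]-b[1]
    e=e0 if np.linalg.norm(e0)>np.linalg.norm(e1) else e1
    return np.round(c,1),round(max(w,h),1),round(min(w,h),1),round(np.degrees(np.arctan2(e[1],e[0]))%180,1)
def masks(im):
    hsv=cv2.cvtColor(im,cv2.COLOR_BGR2HSV); h,s,v=cv2.split(hsv)
    return dict(white=(s<60)&(v>140),red=((h<8)|(h>172))&(s>150)&(v>90),blue=(h>100)&(h<125)&(s>120)&(v>50),green=(h>50)&(h<95)&(s>80)&(v>40))
E
python3 - <<'E'
from h import *
d=dict(np.load("top0.npz")); m=masks(d["image"])
for n,z,lo in (("blue",4,2000),("green",12,30),("white",18,200),("white",40,600),("red",18,15)):
    for c in blobs(m[n],lo): 
        r=rect(cast(d,c.reshape(-1,2),z)); print(n,z,c.reshape(-1,2).mean(0).round(0),r)
# foot & bars via depth heights
z=d["depth"];v,u=np.nonzero(z>0);K=d["camera_matrix"]
P=np.c_[(u-K[0,2])/K[0,0],(v-K[1,2])/K[1,1],np.ones(len(u))]*z[v,u][:,None]
W=(P-d["t"])@d["R"]
sel=(np.abs(u-313)<25)&(np.abs(v-159)<25)
for lo,hi in ((6,20),(85,100),(100,145)):
    k=sel&(W[:,2]>lo)&(W[:,2]<hi); print(lo,k.sum(),W[k].mean(0).round(1), rect(W[k]) if k.sum()>4 else '')
for nm,(a,b) in dict(mat=(345,255),bar=(378,238),tower=(260,230)).items():
    k=(abs(u-a)<2)&(abs(v-b)<2); print(nm,W[k].mean(0).round(1))
E
```

```text
blue 4 [376. 237.] (array([ 526.5, -197.8]), 253.9, 204.3, np.float32(70.9))
green 12 [241. 229.] (array([542.5, 226.5]), 174.6, 174.4, np.float32(160.3))
green 12 [439. 104.] (array([ 954.8, -391.3]), 215.7, 28.6, np.float32(170.2))
white 18 [116. 474.] (array([-207. ,  583.2]), 136.3, 41.6, np.float32(91.1))
white 18 [ 43. 466.] (array([-181.4,  790.6]), 293.7, 101.1, np.float32(91.1))
white 18 [311. 463.] (array([-164. ,   -3.4]), 109.7, 104.2, np.float32(91.2))
white 18 [ 15. 421.] (array([-58.4, 895.4]), 130.0, 94.8, np.float32(3.2))
white 18 [307. 401.] (array([12.8,  3.5]), 116.3, 39.2, np.float32(91.4))
white 18 [331. 400.] (array([ 27.5, -66.9]), 172.7, 71.1, np.float32(20.9))
white 18 [115. 365.] (array([113.5, 600.3]), 73.4, 55.4, np.float32(119.0))
white 18 [623. 392.] (array([  64.8, -962.8]), 296.1, 12.4, np.float32(158.3))
white 18 [620. 379.] (array([ 104.3, -952.5]), 361.8, 11.9, np.float32(158.5))
white 18 [615. 368.] (array([ 135.5, -938.7]), 411.7, 12.6, np.float32(158.5))
white 18 [398. 249.] (array([ 489. , -265.5]), 92.2, 24.9, np.float32(159.4))
white 18 [377.
[... 926 characters left out ...]
40 [171.  75.] (array([1017.2,  449.7]), 424.0, 67.0, np.float32(90.1))
white 40 [329.  41.] (array([1054.4,  -10.3]), 2016.3, 428.6, np.float32(91.2))
red 18 [391. 266.] (array([ 433.9, -244.3]), 19.5, 19.4, np.float32(154.6))
red 18 [405. 231.] (array([ 544.7, -286.5]), 18.9, 18.7, np.float32(162.4))
red 18 [138. 207.] (array([603.2, 546.7]), 34.6, 25.1, np.float32(91.2))
6 558 [756.9   1.2  11.4] (array([768.6,   5.2]), 153.8, 152.0, np.float32(1.1))
85 101 [767.9   1.9  94.1] (array([767.8,   2.9]), 79.5, 57.2, np.float32(88.1))
100 367 [757.6   2.1 122.4] (array([756.9,   2.1]), 77.4, 61.4, np.float32(92.3))
mat [ 466.8 -101.9    2.5]
bar [ 521.5 -203.4   16.6]
tower [539.3 165.7  12.8]
```

```bash
cat >> h.py <<'E'
def go(target,xang=None,R_t=None):
    """print tool-axis shift (m) and rotvec to reach target TCP; xang = world angle of tool x, tool down"""
    from bench import arm
    s=arm.read_state(); R=Rot.from_quat(s["ee_rot"])
    if R_t is None and xang is not None:
        a=np.radians(xang); x=[np.cos(a),np.sin(a),0]; y=[np.sin(a),-np.cos(a),0]; R_t=Rot.from_matrix(np.c_[x,y,[0,0,-1]])
    print("at",s["position"].round(1),"t",round(s["clock"],2),"w",round(s["gripper_width"],1),"F",s["contact_force"].round(1),"j",s["joints"].round(2))
    dt=R.inv().apply(np.array(target)-s["position"])
    rv=(R.inv()*R_t).as_rotvec() if R_t is not None else np.zeros(3)
    print("shift mm",dt.round(1),"rotvec",rv.round(4),"xang",np.degrees(np.arctan2(*R.as_matrix()[[1,0],0])).round(2))
E
python3 -c "
from h import *
go([545,226,230],-19.7)"
```

```text
at [164.6 602.5 230.5] t 0.15 w 85.2 F [-0.6  0.2 -0.4] j [ 1.56  0.39  0.01 -0.   -1.19 -0.26]
shift mm [466.2 262.8   1. ] rotvec [ 0.0017 -0.0002  0.0769] xang -15.29
```

>>> {"op": "play_rows", "data": {
  "travel": [
    [0.033,0.0188,0],
    [0.033,0.0188,0],
    [0.033,0.0188,0],
    [0.033,0.0188,0],
    [0.033,0.0188,0],
    [0.033,0.0188,0],
    [0.033,0.0188,0],
    [0.033,0.0188,0],
    [0.033,0.0188,0],
    [0.033,0.0188,0],
    [0.033,0.0188,0],
    [0.033,0.0188,0]
  ],
  "rotation": [
    [0,0,0],
    [0,0,0],
    [0,0,0],
    [0,0,0],
    [0,0,0],
    [0,0,0],
    [0,0,0],
    [0,0,0],
    [0,0,0],
    [0,0,0],
    [0,0,0],
    [0,0,0]
  ],
  "grip": [1,1,1,1,1,1,1,1,1,1,1,1]
}}

```text
clock: 1.15
position: [488.1, 279.2, 231.2]
ee_rot: [0.991, -0.133, -0.0, 0.0]
contact_force: [1.0, -0.5, 0.4]
gripper_width: 85.4
```

>>> {"op": "play_rows", "data": {
  "travel": [
    [0.033,0.018,0],
    [0.033,0.018,0],
    [0,0,0],
    [0,0,0],
    [0,0,0]
  ],
  "rotation": [
    [0,0,0.04],
    [0,0,0.04],
    [0,0,0],
    [0,0,0],
    [0,0,0]
  ],
  "grip": [1,1,1,1,1]
}}

```text
clock: 1.57
position: [540.1, 227.4, 230.8]
ee_rot: [0.985, -0.173, -0.0, 0.0]
contact_force: [0.6, -0.2, 0.4]
gripper_width: 85.6
```

```bash
cat > w.py <<'E'
import sys; from h import *; from bench import arm,optics
s=arm.read_state(); d=optics.get_image("wrist"); n=sys.argv[1]
cv2.imwrite(f"pics/{n}.png",d["image"]); np.savez(n+".npz",pos=s["position"],q=s["ee_rot"],**d)
E
python3 w.py w1; python3 -c "
from h import *
go([545,226,230],-19.7)"
```

```text
at [539.8 228.  231.1] t 1.62 w 85.1 F [-0.  -0.3  0.1] j [ 0.68  0.32 -0.09 -0.   -1.16  0.55]
shift mm [5.5 0.1 1.1] rotvec [ 0.0004  0.0005 -0.0023] xang -19.83
```

View pics/w1.png

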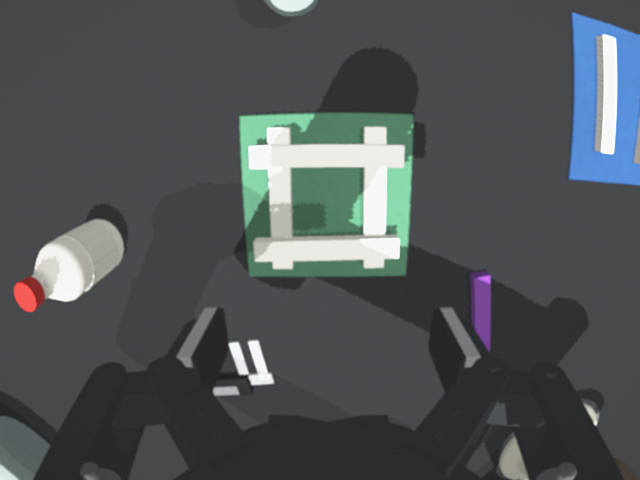

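```bash
python3 - <<'E'
from h import *
d=dict(np.load("w1.npz")); m=masks(d["image"]); P,q=d["pos"],d["q"]
roi=np.zeros((480,640),bool); roi[95:290,225:425]=1
g=((m["green"])&roi).astype(np.uint8); g=cv2.morphologyEx(g,cv2.MORPH_CLOSE,np.ones((9,9)))
c=max(blobs(g,500),key=cv2.contourArea).reshape(-1,2); W=wcast(d,c,12,P,q); print("plate",rect(W))
R=Rot.from_quat(q).as_matrix()
# four corner estimate
px=np.array([[240,116],[413,113],[407,275],[247,276]]); C=wcast(d,px,12,P,q); print(C.round(1),C.mean(0).round(1))
for px in ([[249,146],[249,169],[404,145],[405,167]],[[254,239],[255,262],[399,236],[399,259]]):
    C=wcast(d,px,40,P,q); a=(C[2]+C[3]-C[0]-C[1])/2; print("top",C.mean(0).round(1),np.linalg.norm(a).round(1),np.degrees(np.arctan2(a[1],a[0])).round(1),"w",np.linalg.norm(C[0]-C[1]).round(1),np.linalg.norm(C[2]-C[3]).round(1))
# white mask
w=((cv2.cvtColor(d["image"],cv2.COLOR_BGR2HSV)[...,1]<60)&(d["image"].min(2)>120)&roi)
t=d["depth"]; print("depth at plate/topbar",t[130,340],t[156,330],t[248,330])
cv2.imwrite("pics/crop.png",cv2.resize(d["image"][95:290,225:425],None,fx=3,fy=3))
E
```

```text
plate (array([543.5, 229. ]), 170.0, 169.1, np.float32(70.5))
[[650.2 279.9  12. ]
 [595.6 120.8  12. ]
 [434.7 176.   12. ]
 [492.5 339.2  12. ]] [543.3 229.   12. ]
top [585.6 213.5  40. ] 141.3 -109.4 w 21.2 20.3
top [501.9 243.9  40. ] 140.0 -108.6 w 23.8 23.7
depth at plate/topbar 345.51245 327.1641 354.10284
```

View pics/crop.png

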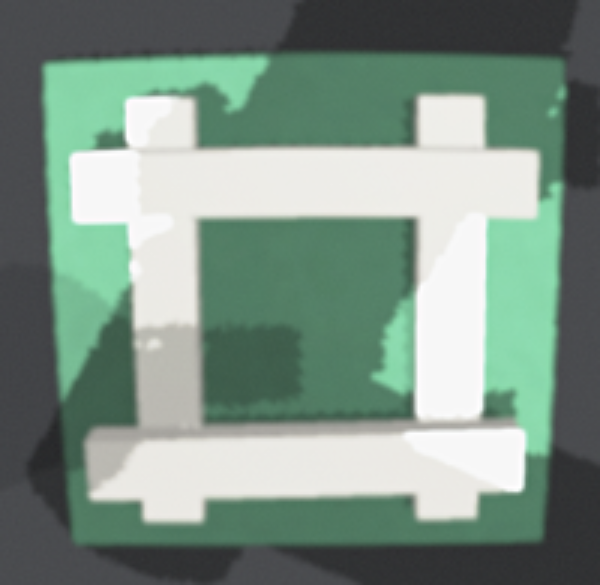

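>>> {"op": "play_rows", "data": {
  "travel": [
    [0.0113,0.0315,0],
    [0.0113,0.0315,0],
    [0.0113,0.0315,0],
    [0.0113,0.0315,0],
    [0.0113,0.0315,0],
    [0.0113,0.0315,0],
    [0.0113,0.0315,0],
    [0.0113,0.0315,0],
    [0.0113,0.0315,0],
    [0.0113,0.0315,0],
    [0.0113,0.0315,0],
    [0.0113,0.0315,0]
  ],
  "rotation": [
    [0,0,0],
    [0,0,0],
    [0,0,0],
    [0,0,0],
    [0,0,0],
    [0,0,0],
    [0,0,0],
    [0,0,0],
    [0,0,0],
    [0,0,0],
    [0,0,0],
    [0,0,0]
  ],
  "grip": [1,1,1,1,1,1,1,1,1,1,1,1]
}}

```text
clock: 2.62
position: [539.3, -173.8, 231.7]
ee_rot: [0.985, -0.171, 0.0, -0.0]
contact_force: [0.2, 0.7, -0.5]
gripper_width: 85.5
```

>>> {"op": "play_rows", "data": {
  "travel": [
    [0,0,0.01],
    [0,0,0],
    [0,0,0],
    [0,0,0]
  ],
  "rotation": [
    [0,0,0],
    [0,0,0],
    [0,0,0],
    [0,0,0]
  ],
  "grip": [0.7,0.7,0.7,0.7]
}}

```text
clock: 2.95
position: [539.7, -172.5, 221.6]
ee_rot: [0.985, -0.171, 0.0, 0.0]
contact_force: [0.4, 0.2, 0.5]
gripper_width: 59.8
```

```bash
python3 w.py w2; python3 - <<'E'
from h import *
d=dict(np.load("w2.npz")); m=masks(d["image"]); P,q=d["pos"],d["q"]; print(P.round(1))
b=cv2.morphologyEx(m["blue"].astype(np.uint8),cv2.MORPH_CLOSE,np.ones((25,25)))
for c in blobs(b,5000): print("mat",rect(wcast(d,c.reshape(-1,2),4,P,q)))
for c in blobs((m["white"]|m["red"])&(b>0),500): print("bar",c.reshape(-1,2).mean(0).round(),rect(wcast(d,c.reshape(-1,2),18,P,q)))
go([558,-126,60],-20)
E
```

```text
[ 539.7 -172.5  221.6]
mat (array([ 527.2, -195.7]), 249.6, 200.0, np.float32(70.8))
bar [277. 228.] (array([ 533. , -115.1]), 83.8, 23.2, np.float32(161.0))
bar [429. 229.] (array([ 479. , -258.9]), 114.6, 25.0, np.float32(159.2))
bar [359. 206.] (array([ 524.4, -197.3]), 142.7, 22.8, np.float32(155.6))
at [ 539.8 -172.4  221.9] t 3.0 w 59.8 F [-0.3  0.1  0.3] j [-0.02  0.29 -0.15  0.   -1.12  1.25]
shift mm [  1.3 -49.8 161.9] rotvec [-0.0001 -0.0008  0.0049] xang -19.72
```

View pics/w2.png

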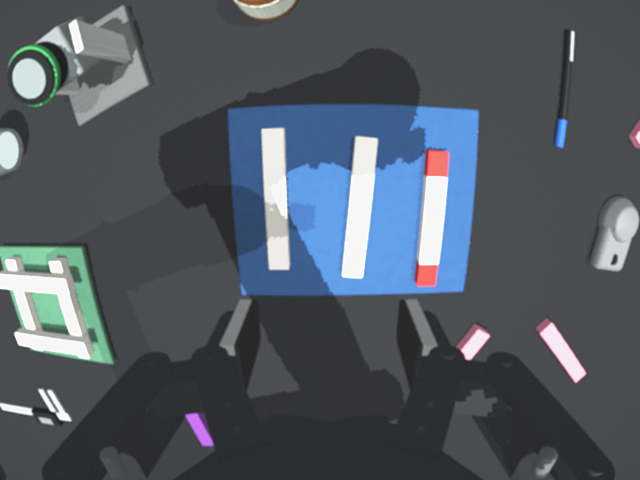

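```bash
python3 - <<'E'
from h import *
d=dict(np.load("w2.npz")); P,q=d["pos"],d["q"]; im=d["image"]
b=cv2.morphologyEx(masks(im)["blue"].astype(np.uint8),cv2.MORPH_CLOSE,np.ones((25,25)))
w=(im[...,2].astype(int)>110)&(b>0)
for c in blobs(w,500): print("bar",c.reshape(-1,2).mean(0).round(),rect(wcast(d,c.reshape(-1,2),18,P,q)))
for px in ([[262,128],[284,127],[289,269],[269,269]],[[355,136],[377,138],[364,278],[342,276]],[[426,151],[448,151],[437,286],[416,284]]):
    C=wcast(d,px,18,P,q); a=(C[0]+C[1]-C[2]-C[3])/2; print(C.mean(0).round(1),np.linalg.norm(a).round(1),np.degrees(np.arctan2(a[1],a[0])).round(1))
E
```

```text
bar [277. 227.] (array([ 533.6, -115.4]), 87.2, 23.6, np.float32(160.7))
bar [432. 217.] (array([ 489.2, -262.7]), 143.7, 26.7, np.float32(159.3))
bar [359. 207.] (array([ 524. , -197.3]), 143.8, 24.2, np.float32(155.7))
[ 560.  -124.7   18. ] 141.0 -19.3
[ 524.2 -197.8   18. ] 140.8 -23.6
[ 489.3 -263.7   18. ] 139.8 -19.6
```

>>> {"op": "play_rows", "data": {
  "travel": [
    [0.001,-0.017,0.02],
    [0.001,-0.017,0.025],
    [0.0012,-0.0172,0.03],
    [0,0,0.03],
    [0,0,0.03],
    [0,0,0.025],
    [0,0,0.015],
    [0,0,0.01],
    [0,0,0],
    [0,0,0]
  ],
  "rotation": [
    [0,0,-0.007],
    [0,0,0],
    [0,0,0],
    [0,0,0],
    [0,0,0],
    [0,0,0],
    [0,0,0],
    [0,0,0],
    [0,0,0],
    [0,0,0]
  ],
  "grip": [0.6,0.6,0.6,0.6,0.6,0.6,0.6,0.6,0.6,0.6]
}}

```text
clock: 3.83
position: [560.3, -126.2, 36.8]
ee_rot: [0.986, -0.168, 0.0, 0.0]
contact_force: [0.1, 0.9, 1.3]
gripper_width: 51.2
```

```bash
python3 -c "
from h import *
go([560,-125,7],-19.3)"
```

```text
at [ 560.3 -126.2   36.8] t 3.83 w 51.2 F [0.1 0.9 1.3] j [ 0.06  0.51 -0.35  0.   -0.71  1.17]
shift mm [-0.7 -1.  29.8] rotvec [ 0.     -0.0008 -0.0014] xang -19.38
```

>>> {"op": "play_rows", "data": {
  "travel": [
    [0,-0.0008,0.01],
    [0,0,0.01],
    [0,0,0.006],
    [0,0,0.003],
    [0,0,0],
    [0,0,0],
    [0,0,0],
    [0,0,0],
    [0,0,0]
  ],
  "rotation": [
    [0,0,0],
    [0,0,0],
    [0,0,0],
    [0,0,0],
    [0,0,0],
    [0,0,0],
    [0,0,0],
    [0,0,0],
    [0,0,0]
  ],
  "grip": [0.6,0.6,0.6,0.6,0.6,0,0,0,0]
}}

```text
clock: 4.58
position: [560.3, -126.0, 8.0]
ee_rot: [0.986, -0.169, 0.001, -0.0]
contact_force: [-0.8, 0.3, 1.0]
gripper_width: 17.9
```

>>> {"op": "play_rows", "data": {
  "travel": [
    [0,0,0],
    [0,0,0],
    [0,0,0]
  ],
  "rotation": [
    [0,0,0],
    [0,0,0],
    [0,0,0]
  ],
  "grip": [0,0,0]
}}

```text
clock: 4.83
position: [560.3, -126.1, 7.9]
ee_rot: [0.986, -0.169, 0.001, -0.0]
contact_force: [-0.0, 0.4, 5.5]
gripper_width: 18.0
```

>>> {"op": "play_rows", "data": {
  "travel": [
    [0,0,-0.005],
    [0,0,-0.015],
    [0,0,-0.025],
    [0,0,-0.03],
    [0,0,-0.03],
    [0,0,-0.02],
    [0,0,0],
    [0,0,0]
  ],
  "rotation": [
    [0,0,0],
    [0,0,0],
    [0,0,0],
    [0,0,0],
    [0,0,0],
    [0,0,0],
    [0,0,0],
    [0,0,0]
  ],
  "grip": [0,0,0,0,0,0,0,0]
}}

```text
clock: 5.5
position: [560.1, -125.8, 133.3]
ee_rot: [0.986, -0.169, 0.001, -0.001]
contact_force: [-0.8, 0.7, -1.3]
gripper_width: 18.2
```

```bash
python3 w.py w3; python3 -c "
from h import *
go([558.5,271.4,120],-19.6)"
```

```text
at [ 559.1 -125.8  131.8] t 5.55 w 18.4 F [-0.4  0.1 -1.9] j [ 0.06  0.39 -0.26 -0.   -0.93  1.17]
shift mm [-133.1 -374.2   12.1] rotvec [-0.0003  0.0013  0.0017] xang -19.5
```

View pics/w3.png

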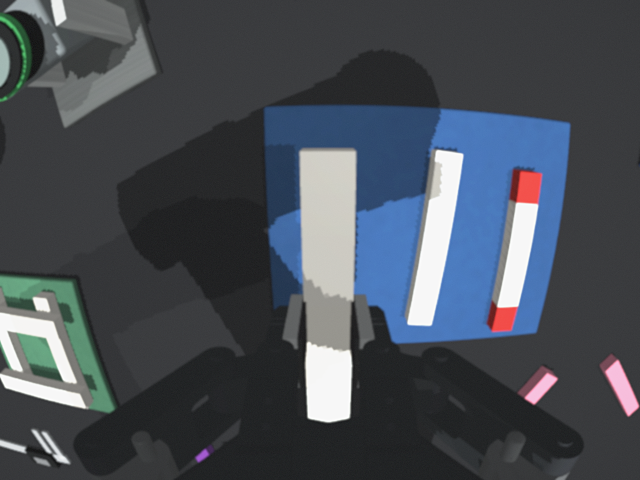

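```bash
python3 - <<'E'
from h import *
d=dict(np.load("w3.npz")); P,q=d["pos"],d["q"]; R=Rot.from_quat(q).as_matrix()
C=wcast(d,[[300.5,150],[355.5,150],[351,417],[307,417]],P[2]+10,P,q)
print(((C-P)@R).round(1))
E
```

```text
[[ 69.3 -11.1  -9.9]
 [ 69.3   8.5  -9.9]
 [-57.1  10.1 -10.1]
 [-57.1 -11.7 -10.1]]
```

>>> {"op": "play_rows", "data": {
  "travel": [
    [-0.0111,-0.0312,0],
    [-0.0111,-0.0312,0],
    [-0.0111,-0.0312,0],
    [-0.0111,-0.0312,0],
    [-0.0111,-0.0312,0],
    [-0.0111,-0.0312,0],
    [-0.0111,-0.0312,0],
    [-0.0111,-0.0312,0],
    [-0.0111,-0.0312,0],
    [-0.0111,-0.0312,0],
    [-0.0111,-0.0312,0],
    [-0.0111,-0.0312,0]
  ],
  "rotation": [
    [0,0,0],
    [0,0,0],
    [0,0,0],
    [0,0,0],
    [0,0,0],
    [0,0,0],
    [0,0,0],
    [0,0,0],
    [0,0,0],
    [0,0,0],
    [0,0,0],
    [0,0,0]
  ],
  "grip": [0,0,0,0,0,0,0,0,0,0,0,0]
}}

```text
clock: 6.55
position: [557.7, 272.3, 129.8]
ee_rot: [0.986, -0.169, -0.002, 0.002]
contact_force: [0.9, 0.2, -1.2]
gripper_width: 18.3
```

>>> {"op": "play_rows", "data": {
  "travel": [
    [0,0,0],
    [0,0,0],
    [0,0,0]
  ],
  "rotation": [
    [0,0,0],
    [0,0,0],
    [0,0,0]
  ],
  "grip": [0,0,0]
}}

```text
clock: 6.8
position: [558.0, 270.6, 130.3]
ee_rot: [0.986, -0.169, -0.002, 0.002]
contact_force: [0.5, -0.9, -1.4]
gripper_width: 17.9
```

```bash
python3 w.py w4; python3 -c "
from h import *
go([558.5,271.4,100],-19.6)"
```

```text
at [558.3 270.1 130.8] t 6.85 w 18.3 F [-0.3 -0.2 -1.6] j [ 0.71  0.46 -0.14 -0.   -0.98  0.52]
shift mm [-0.2 -1.4 30.8] rotvec [0.0028 0.002  0.0014] xang -19.52
```

View pics/w4.png

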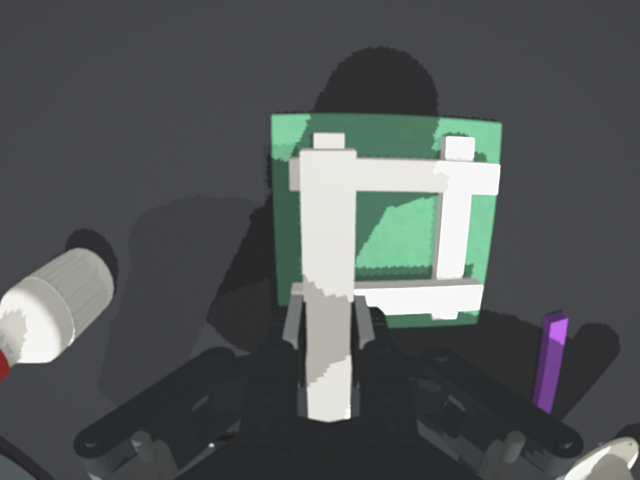

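>>> {"op": "play_rows", "data": {
  "travel": [
    [0.0005,0,0.01],
    [0,0,0.02],
    [0,0,0.02],
    [0,0,0.015],
    [0,0,0.01],
    [0,0,0.005],
    [0,0,0],
    [0,0,0]
  ],
  "rotation": [
    [0.002,0.002,0.001],
    [0,0,0],
    [0,0,0],
    [0,0,0],
    [0,0,0],
    [0,0,0],
    [0,0,0],
    [0,0,0]
  ],
  "grip": [0,0,0,0,0,0,0,0]
}}

```text
clock: 7.52
position: [560.2, 271.0, 52.8]
ee_rot: [0.985, -0.17, 0.001, -0.001]
contact_force: [-0.1, -0.8, -1.6]
gripper_width: 17.7
```

```bash
python3 -c "
from h import *
go([558.7,270.2,44],-19.6)"
```

```text
at [560.2 271.   52.8] t 7.52 w 17.7 F [-0.1 -0.8 -1.6] j [ 0.71  0.55 -0.21  0.   -0.8   0.52]
shift mm [-1.2  1.3  8.8] rotvec [-0.0024 -0.0026  0.0009] xang -19.55
```

>>> {"op": "play_rows", "data": {
  "travel": [
    [0,0,0.002],
    [0,0,0.002],
    [0,0,0]
  ],
  "rotation": [
    [0,0,0],
    [0,0,0],
    [0,0,0]
  ],
  "grip": [0,0,0]
}}

```text
clock: 7.77
position: [559.8, 271.4, 48.6]
ee_rot: [0.986, -0.17, 0.001, -0.001]
contact_force: [0.6, -0.3, -1.7]
gripper_width: 17.9
```

>>> {"op": "play_rows", "data": {
  "travel": [
    [0,0,0],
    [0,0,0]
  ],
  "rotation": [
    [0,0,0],
    [0,0,0]
  ],
  "grip": [0,0]
}}

```text
clock: 7.93
position: [559.8, 271.4, 48.6]
ee_rot: [0.986, -0.17, 0.001, -0.001]
contact_force: [0.1, 0.6, -0.8]
gripper_width: 18.1
```

>>> {"op": "play_rows", "data": {
  "travel": [
    [0,0,0]
  ],
  "rotation": [
    [0,0,0]
  ],
  "grip": [0]
}}

```text
clock: 8.02
position: [559.8, 271.5, 48.5]
ee_rot: [0.986, -0.169, 0.001, -0.001]
contact_force: [-0.4, -0.4, -0.8]
gripper_width: 18.5
```

>>> {"op": "play_rows", "data": {
  "travel": [
    [-0.0006,0.0014,0.001],
    [0,0,0.001],
    [0,0,0]
  ],
  "rotation": [
    [-0.002,-0.002,0],
    [0,0,0],
    [0,0,0]
  ],
  "grip": [0,0,0]
}}

```text
clock: 8.27
position: [558.5, 270.0, 46.0]
ee_rot: [0.986, -0.17, -0.0, 0.0]
contact_force: [-0.4, 0.4, -1.5]
gripper_width: 17.9
```

>>> {"op": "play_rows", "data": {
  "travel": [
    [0,0,0.001],
    [0,0,0]
  ],
  "rotation": [
    [0,0,0],
    [0,0,0]
  ],
  "grip": [0,0]
}}

```text
clock: 8.43
position: [558.6, 270.1, 45.1]
ee_rot: [0.986, -0.17, -0.0, 0.0]
contact_force: [-0.3, 0.2, -0.4]
gripper_width: 18.1
```

>>> {"op": "play_rows", "data": {
  "travel": [
    [0,0,0.0005],
    [0,0,0]
  ],
  "rotation": [
    [0,0,0],
    [0,0,0]
  ],
  "grip": [0,0]
}}

```text
clock: 8.6
position: [558.7, 270.2, 44.7]
ee_rot: [0.986, -0.17, -0.0, 0.0]
contact_force: [0.1, 0.2, -0.9]
gripper_width: 17.9
```

>>> {"op": "play_rows", "data": {
  "travel": [
    [0,0,0.0005],
    [0,0,0]
  ],
  "rotation": [
    [0,0,0],
    [0,0,0]
  ],
  "grip": [0,0]
}}

```text
clock: 8.77
position: [558.7, 270.2, 44.3]
ee_rot: [0.986, -0.17, -0.0, 0.0]
contact_force: [-0.6, -0.6, -2.2]
gripper_width: 17.8
```

>>> {"op": "play_rows", "data": {
  "travel": [
    [0,0,0.0003],
    [0,0,0]
  ],
  "rotation": [
    [0,0,0],
    [0,0,0]
  ],
  "grip": [0,0]
}}

```text
clock: 8.93
position: [558.8, 270.2, 44.0]
ee_rot: [0.986, -0.17, 0.0, -0.0]
contact_force: [0.1, -0.1, -1.7]
gripper_width: 18.1
```

>>> {"op": "play_rows", "data": {
  "travel": [
    [0,0,0.0003],
    [0,0,0]
  ],
  "rotation": [
    [0,0,0],
    [0,0,0]
  ],
  "grip": [0,0]
}}

```text
clock: 9.1
position: [558.7, 270.2, 43.9]
ee_rot: [0.986, -0.17, 0.0, -0.0]
contact_force: [-0.7, 0.1, 1.4]
gripper_width: 17.9
```

>>> {"op": "play_rows", "data": {
  "travel": [
    [0,0,0.0002],
    [0,0,0],
    [0,0,0],
    [0,0,0],
    [0,0,0],
    [0,0,0]
  ],
  "rotation": [
    [0,0,0],
    [0,0,0],
    [0,0,0],
    [0,0,0],
    [0,0,0],
    [0,0,0]
  ],
  "grip": [0,0,0.3,0.5,0.6,0.6]
}}

```text
clock: 9.6
position: [558.7, 270.2, 43.3]
ee_rot: [0.986, -0.17, -0.0, 0.0]
contact_force: [-0.4, -0.5, -0.0]
gripper_width: 51.3
```

>>> {"op": "play_rows", "data": {
  "travel": [
    [0,0,-0.005],
    [0,0,-0.015],
    [0,0,-0.03],
    [0,0,-0.035],
    [0,0,-0.035],
    [0,0,-0.03],
    [0,0,0],
    [0,0,0]
  ],
  "rotation": [
    [0,0,0],
    [0,0,0],
    [0,0,0],
    [0,0,0],
    [0,0,0],
    [0,0,0],
    [0,0,0],
    [0,0,0]
  ],
  "grip": [0.6,0.6,0.6,0.6,0.6,0.6,0.6,0.6]
}}

```text
clock: 10.27
position: [559.5, 270.9, 196.4]
ee_rot: [0.986, -0.17, 0.002, -0.002]
contact_force: [0.2, -0.2, -1.1]
gripper_width: 51.5
```

```bash
python3 w.py w5; python3 -c "
from h import *
go([524.1,-198.5,60],-23.8)"
```

```text
at [558.5 270.2 194.1] t 10.32 w 51.4 F [-0.  -0.1 -1. ] j [ 0.71  0.4  -0.06 -0.   -1.11  0.52]
shift mm [124.4 453.4 133.5] rotvec [-0.0014 -0.0001  0.0743] xang -19.54
```

View pics/w5.png

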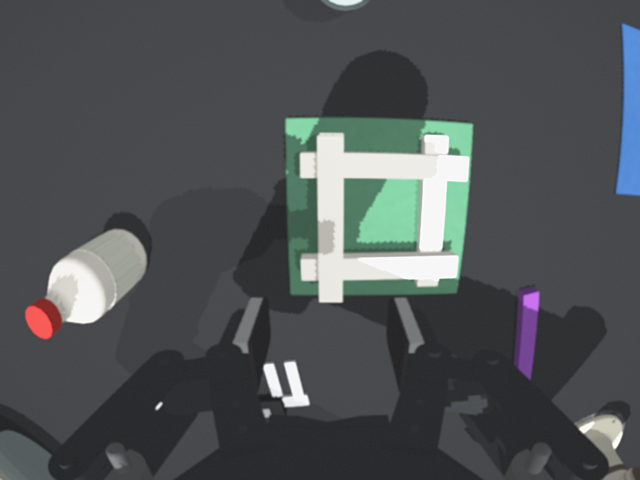

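>>> {"op": "play_rows", "data": {
  "travel": [
    [0.0103,0.0375,0],
    [0.0103,0.0375,0],
    [0.0103,0.0375,0],
    [0.0103,0.0375,0],
    [0.0103,0.0375,0],
    [0.0103,0.0375,0],
    [0.0103,0.0375,0],
    [0.0103,0.0375,0],
    [0.0103,0.0375,0],
    [0.0103,0.0375,0],
    [0.0103,0.0375,0],
    [0.0103,0.0375,0]
  ],
  "rotation": [
    [0,0,0],
    [0,0,0],
    [0,0,0],
    [0,0,0],
    [0,0,0],
    [0,0,0],
    [0,0,0],
    [0,0,0],
    [0,0,0],
    [0,0,0],
    [0,0,0],
    [0,0,0]
  ],
  "grip": [0.6,0.6,0.6,0.6,0.6,0.6,0.6,0.6,0.6,0.6,0.6,0.6]
}}

```text
clock: 11.32
position: [523.3, -196.9, 191.7]
ee_rot: [0.986, -0.17, -0.002, -0.0]
contact_force: [-0.2, 1.1, -0.4]
gripper_width: 51.0
```

>>> {"op": "play_rows", "data": {
  "travel": [
    [0,0,0.03],
    [0,0,0.03],
    [0,0,0.03],
    [0,0,0.03],
    [0,0,0.02],
    [0,0,0],
    [0,0,0]
  ],
  "rotation": [
    [0,0,0.037],
    [0,0,0.037],
    [0,0,0],
    [0,0,0],
    [0,0,0],
    [0,0,0],
    [0,0,0]
  ],
  "grip": [0.6,0.6,0.6,0.6,0.6,0.6,0.6]
}}

```text
clock: 11.9
position: [523.3, -195.2, 51.7]
ee_rot: [0.979, -0.206, -0.003, 0.0]
contact_force: [0.5, -0.3, 0.5]
gripper_width: 51.3
```

```bash
python3 - <<'E'
from h import *
d=dict(np.load("w5.npz")); P,q=d["pos"],d["q"]
C=wcast(d,[[317,135],[343,133],[344,301],[319,302]],54,P,q);a=C[0]+C[1]-C[2]-C[3];print(C.mean(0),np.linalg.norm(a)/2,np.degrees(np.arctan2(a[1],a[0])))
C=wcast(d,[[285,118],[473,123],[458,293],[291,295]],12,P,q); print(C.mean(0),C.round(1))
go([523.9,-198.7,8],-23.7)
E
```

```text
[558.46027978 270.98369054  54.        ] 140.97611463165842 -18.89917666905443
[542.48124696 228.55796666  12.        ] [[650.5 280.7  12. ]
 [594.4 120.9  12. ]
 [434.3 176.2  12. ]
 [490.7 336.4  12. ]]
at [ 523.3 -195.2   51.7] t 11.9 w 51.3 F [ 0.5 -0.3  0.5] j [-0.07  0.47 -0.37  0.   -0.73  1.22]
shift mm [ 2.1  2.9 43.7] rotvec [ 0.0019  0.0048 -0.001 ] xang -23.76
```

>>> {"op": "play_rows", "data": {
  "travel": [
    [0.002,0.0028,0.015],
    [0,0,0.015],
    [0,0,0.008],
    [0,0,0],
    [0,0,0]
  ],
  "rotation": [
    [0.001,0.004,0],
    [0,0,0],
    [0,0,0],
    [0,0,0],
    [0,0,0]
  ],
  "grip": [0.6,0.6,0.6,0.6,0.6]
}}

```text
clock: 12.32
position: [526.2, -198.7, 16.3]
ee_rot: [0.979, -0.206, 0.003, -0.0]
contact_force: [-0.1, -0.3, 0.4]
gripper_width: 51.4
```

```bash
python3 - <<'E'
from h import *
go([523.9,-198.7,8],-23.7)
E
```

```text
at [ 526.2 -198.7   16.3] t 12.32 w 51.4 F [-0.1 -0.3  0.4] j [-0.07  0.52 -0.4   0.   -0.64  1.23]
shift mm [-2.1  0.9  8.3] rotvec [-0.0011 -0.005  -0.0006] xang -23.74
```

>>> {"op": "play_rows", "data": {
  "travel": [
    [-0.002,0.0008,0.003],
    [0,0,0.003],
    [0,0,0.002],
    [0,0,0],
    [0,0,0]
  ],
  "rotation": [
    [-0.001,-0.004,0],
    [0,0,0],
    [0,0,0],
    [0,0,0],
    [0,0,0]
  ],
  "grip": [0.6,0.6,0.6,0.6,0.6]
}}

```text
clock: 12.73
position: [523.5, -198.6, 7.6]
ee_rot: [0.979, -0.206, 0.0, 0.0]
contact_force: [0.0, -0.1, 1.1]
gripper_width: 51.3
```

>>> {"op": "play_rows", "data": {
  "travel": [
    [0,0,0],
    [0,0,0],
    [0,0,0],
    [0,0,0],
    [0,0,0],
    [0,0,0],
    [0,0,0]
  ],
  "rotation": [
    [0,0,0],
    [0,0,0],
    [0,0,0],
    [0,0,0],
    [0,0,0],
    [0,0,0],
    [0,0,0]
  ],
  "grip": [0.6,0,0,0,0,0,0]
}}

```text
clock: 13.32
position: [523.7, -198.6, 7.9]
ee_rot: [0.979, -0.206, 0.0, -0.0]
contact_force: [-0.3, 0.5, 4.0]
gripper_width: 18.0
```

```bash
python3 - <<'E'
from h import *
go([528.3,186.6,130],-19.6)
E
```

```text
at [ 523.7 -198.6    7.9] t 13.32 w 18.0 F [-0.3  0.5  4. ] j [-0.07  0.54 -0.41  0.   -0.63  1.23]
shift mm [-150.9 -354.4 -122.2] rotvec [-0.0001 -0.0006 -0.0726] xang -23.76
```

>>> {"op": "play_rows", "data": {
  "travel": [
    [0,0,-0.005],
    [0,0,-0.015],
    [0,0,-0.025],
    [0,0,-0.03],
    [0,0,-0.027],
    [0,0,-0.02],
    [0,0,0]
  ],
  "rotation": [
    [0,0,0],
    [0,0,0],
    [0,0,0],
    [0,0,-0.0365],
    [0,0,-0.0365],
    [0,0,0],
    [0,0,0]
  ],
  "grip": [0,0,0,0,0,0,0]
}}

```text
clock: 13.9
position: [526.2, -199.1, 134.4]
ee_rot: [0.986, -0.17, 0.005, 0.0]
contact_force: [0.3, -0.1, -1.4]
gripper_width: 17.9
```

>>> {"op": "play_rows", "data": {
  "travel": [
    [-0.0104,-0.0303,0],
    [-0.0104,-0.0303,0],
    [-0.0104,-0.0303,0],
    [-0.0104,-0.0303,0],
    [-0.0104,-0.0303,0],
    [-0.0104,-0.0303,0],
    [-0.0104,-0.0303,0],
    [-0.0104,-0.0303,0],
    [-0.0104,-0.0303,0],
    [-0.0104,-0.0303,0],
    [-0.0104,-0.0303,0],
    [-0.0104,-0.0303,0]
  ],
  "rotation": [
    [0,0,0],
    [0,0,0],
    [0,0,0],
    [0,0,0],
    [0,0,0],
    [0,0,0],
    [0,0,0],
    [0,0,0],
    [0,0,0],
    [0,0,0],
    [0,0,0],
    [0,0,0]
  ],
  "grip": [0,0,0,0,0,0,0,0,0,0,0,0]
}}

```text
clock: 14.9
position: [526.8, 187.1, 128.6]
ee_rot: [0.985, -0.17, -0.001, 0.001]
contact_force: [0.2, -0.9, -0.7]
gripper_width: 18.4
```

>>> {"op": "play_rows", "data": {
  "travel": [
    [0,0,0],
    [0,0,0.01],
    [0,0,0.02],
    [0,0,0.02],
    [0,0,0.012],
    [0,0,0.006],
    [0,0,0],
    [0,0,0],
    [0,0,0],
    [0,0,0]
  ],
  "rotation": [
    [0,0,0],
    [0,0,0],
    [0,0,0],
    [0,0,0],
    [0,0,0],
    [0,0,0],
    [0,0,0],
    [0,0,0],
    [0,0,0],
    [0,0,0]
  ],
  "grip": [0,0,0,0,0,0,0,0,0,0]
}}

```text
clock: 15.73
position: [528.3, 185.9, 62.4]
ee_rot: [0.985, -0.17, 0.001, -0.001]
contact_force: [0.0, 0.6, -0.8]
gripper_width: 18.1
```

```bash
python3 w.py w6; python3 - <<'E'
from h import *
go([527.8,185.7,44],-19.5)
E
```

```text
at [528.3 186.   62.4] t 15.78 w 17.9 F [ 0.7  0.1 -1.4] j [ 0.63  0.45 -0.36  0.   -0.75  0.6 ]
shift mm [-0.4  0.5 18.4] rotvec [-0.0016 -0.0012 -0.0016] xang -19.59
```

View pics/w6.png

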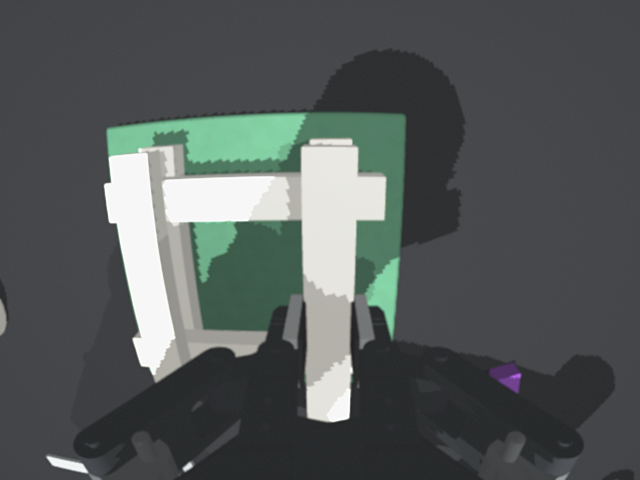

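```bash
python3 - <<'E'
from h import *
d=dict(np.load("w6.npz")); P,q=d["pos"],d["q"];R=Rot.from_quat(q).as_matrix()
print(((wcast(d,[[110.5,156],[148,153]],54,P,q)-P)@R).round(1),((wcast(d,[[302,146.5],[357,146.5]],72.4,P,q)-P)@R).round(1))
E
```

```text
[[  69.7 -100.9    8.7]
 [  69.5  -80.4    8.6]] [[ 70.5 -10.6  -9.9]
 [ 70.5   9.   -9.9]]
```

>>> {"op": "play_rows", "data": {
  "travel": [
    [-0.0004,0.0004,0.005],
    [0,0,0.005],
    [0,0,0.004],
    [0,0,0.002],
    [0,0,0],
    [0,0,0]
  ],
  "rotation": [
    [-0.001,-0.001,0],
    [0,0,0],
    [0,0,0],
    [0,0,0],
    [0,0,0],
    [0,0,0]
  ],
  "grip": [0,0,0,0,0,0]
}}

```text
clock: 16.28
position: [527.1, 185.6, 45.2]
ee_rot: [0.985, -0.17, -0.001, 0.001]
contact_force: [-1.2, -0.2, -1.1]
gripper_width: 18.4
```

>>> {"op": "play_rows", "data": {
  "travel": [
    [0,0,0.001],
    [0,0,0],
    [0,0,0]
  ],
  "rotation": [
    [0,0,0],
    [0,0,0],
    [0,0,0]
  ],
  "grip": [0,0,0]
}}

```text
clock: 16.53
position: [527.3, 185.7, 44.6]
ee_rot: [0.985, -0.17, -0.0, 0.0]
contact_force: [-1.3, -0.5, -0.6]
gripper_width: 18.1
```

>>> {"op": "play_rows", "data": {
  "travel": [
    [0,0,0.0004],
    [0,0,0.0003],
    [0,0,0],
    [0,0,0]
  ],
  "rotation": [
    [0,0,0],
    [0,0,0],
    [0,0,0],
    [0,0,0]
  ],
  "grip": [0,0,0,0]
}}

```text
clock: 16.87
position: [527.3, 185.6, 43.9]
ee_rot: [0.985, -0.17, -0.0, 0.0]
contact_force: [-1.1, -0.0, -0.2]
gripper_width: 18.0
```

>>> {"op": "play_rows", "data": {
  "travel": [
    [0,0,0.0002],
    [0,0,0],
    [0,0,0]
  ],
  "rotation": [
    [0,0,0],
    [0,0,0],
    [0,0,0]
  ],
  "grip": [0,0,0]
}}

```text
clock: 17.12
position: [527.3, 185.6, 43.9]
ee_rot: [0.985, -0.17, -0.0, 0.0]
contact_force: [-0.8, 0.2, 1.4]
gripper_width: 18.3
```

>>> {"op": "play_rows", "data": {
  "travel": [
    [0,0,0.0002],
    [0,0,0],
    [0,0,0]
  ],
  "rotation": [
    [0,0,0],
    [0,0,0],
    [0,0,0]
  ],
  "grip": [0,0,0]
}}

```text
clock: 17.37
position: [527.3, 185.6, 43.8]
ee_rot: [0.985, -0.17, -0.0, 0.0]
contact_force: [-1.9, 0.2, 5.3]
gripper_width: 17.9
```

>>> {"op": "play_rows", "data": {
  "travel": [
    [0,0,0],
    [0,0,0],
    [0,0,0],
    [0,0,0],
    [0,0,0]
  ],
  "rotation": [
    [0,0,0],
    [0,0,0],
    [0,0,0],
    [0,0,0],
    [0,0,0]
  ],
  "grip": [0.3,0.5,0.6,0.6,0.6]
}}

```text
clock: 17.78
position: [527.2, 185.5, 43.1]
ee_rot: [0.985, -0.17, -0.001, 0.001]
contact_force: [0.2, -0.3, -0.0]
gripper_width: 51.0
```

>>> {"op": "play_rows", "data": {
  "travel": [
    [0,0,-0.005],
    [0,0,-0.015],
    [0,0,-0.03],
    [0,0,-0.04],
    [0,0,-0.04],
    [0,0,-0.04],
    [0,0,-0.02],
    [0,0,0],
    [0,0,0],
    [0,0,0]
  ],
  "rotation": [
    [0,0,0],
    [0,0,0],
    [0,0,0],
    [0,0,0],
    [0,0,0],
    [0,0,0],
    [0,0,0],
    [0,0,0],
    [0,0,0],
    [0,0,0]
  ],
  "grip": [0.6,0.6,0.6,0.6,0.6,0.6,0.6,0.6,0.6,0.6]
}}

```text
clock: 18.62
position: [526.7, 185.4, 232.6]
ee_rot: [0.985, -0.17, -0.001, 0.001]
contact_force: [-0.7, -0.2, -1.6]
gripper_width: 51.1
```

```bash
python3 w.py w7; python3 - <<'E'
from h import *
go([640,0,234],-19.6)
E
```

```text
at [526.6 185.3 231.9] t 18.67 w 51.1 F [ 0.2 -0.1 -0.3] j [ 0.63  0.27 -0.15 -0.   -1.15  0.6 ]
shift mm [169.  136.5  -2.2] rotvec [0.0032 0.0032 0.    ] xang -19.6
```

View pics/w7.png

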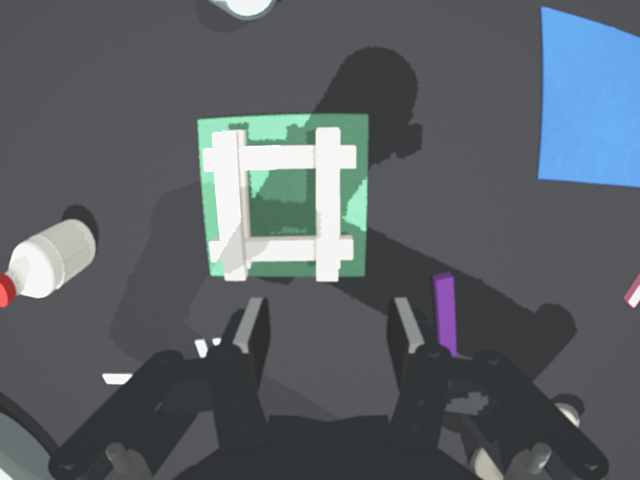

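>>> {"op": "play_rows", "data": {
  "travel": [
    [0.0165,0.0132,-0.0057],
    [0.0165,0.0132,-0.0057],
    [0.0165,0.0132,-0.0057],
    [0.0165,0.0132,-0.0057],
    [0.0165,0.0132,-0.0057],
    [0.0165,0.0132,-0.0057],
    [0.0165,0.0132,-0.0057],
    [0.0165,0.0132,-0.0057],
    [0.0165,0.0132,-0.0057],
    [0.0165,0.0132,-0.0057],
    [0.0165,0.0132,-0.0057],
    [0.0165,0.0132,-0.0057]
  ],
  "rotation": [
    [0,0,0],
    [0,0,0],
    [0,0,0],
    [0,0,0],
    [0,0,0],
    [0,0,0],
    [0,0,0],
    [0,0,0],
    [0,0,0],
    [0,0,0],
    [0,0,0],
    [0,0,0]
  ],
  "grip": [0.6,0.6,0.6,0.6,0.6,0.6,0.6,0.6,0.6,0.6,0.6,0.6]
}}

```text
clock: 19.67
position: [661.0, -30.8, 299.6]
ee_rot: [0.985, -0.17, -0.003, 0.001]
contact_force: [0.4, 0.9, 0.0]
gripper_width: 51.2
```

>>> {"op": "play_rows", "data": {
  "travel": [
    [0,0,0],
    [0,0,0],
    [0,0,0],
    [0,0,0],
    [0,0,0]
  ],
  "rotation": [
    [0,0,0],
    [0,0,0],
    [0,0,0],
    [0,0,0],
    [0,0,0]
  ],
  "grip": [0.6,0.6,0.6,0.6,0.6]
}}

```text
clock: 20.08
position: [660.5, -29.1, 301.2]
ee_rot: [0.986, -0.17, -0.001, 0.001]
contact_force: [0.4, 0.4, 0.3]
gripper_width: 51.1
```

```bash
python3 w.py w8; python3 - <<'E'
from h import *
go([489.1,-264.6,100],-19.5)
E
```

```text
at [660.6 -29.  301.5] t 20.13 w 51.4 F [ 0.3 -1.  -0.1] j [ 0.2   0.41  0.23  0.   -1.39  1.03]
shift mm [-82.6 279.1 202. ] rotvec [ 0.0013  0.0017 -0.0003] xang -19.52
```

View pics/w8.png

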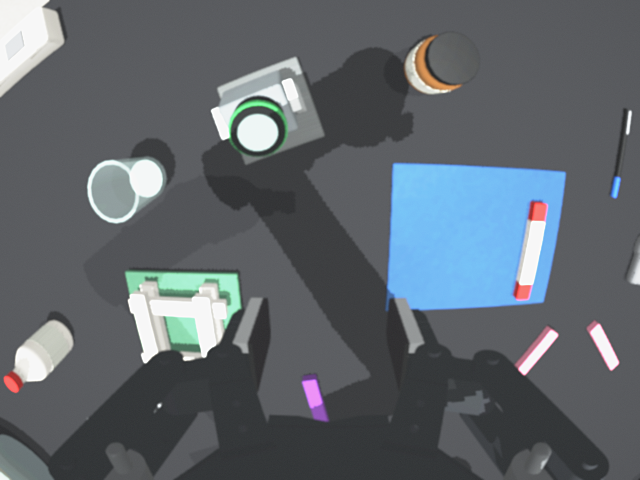

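```bash
python3 - <<'E'
from h import *
d=dict(np.load("w8.npz")); P,q=d["pos"],d["q"]; im=d["image"]
C=wcast(d,[[218,90],[297,57],[325,133],[248,163]],12,P,q); print(C.round(1),C.mean(0).round(1)); 
for i in range(4): e=C[(i+1)%4]-C[i]; print(np.linalg.norm(e).round(1),np.degrees(np.arctan2(e[1],e[0])).round(1))
roi=np.zeros((480,640),bool); roi[85:170,222:300]=1
br=(im.min(2)>150)&roi
for c in blobs(br,300):
    e=cv2.fitEllipse(c); print("disc",e,wcast(d,[e[0]],129.8,P,q).round(1))
    w=wcast(d,c.reshape(-1,2),129.8,P,q); print(rect(w))
g=(masks(im)["green"])&roi; v,u=np.nonzero(g); print("green",u.min(),u.max(),v.min(),v.max())
h=cv2.convexHull(np.c_[u,v]); e=cv2.fitEllipse(h); print(e,wcast(d,[e[0]],129.8,P,q))
# depth of lens area -> 3D
K=d["camera_matrix"];H=d["hand_eye"];R=Rot.from_quat(q).as_matrix()
def pts(msk):
    v,u=np.nonzero(msk&(d["depth"]>0)); a=np.c_[u-K[0,2],v-K[1,2]]/K[0,0]; th=np.linalg.norm(a,axis=1)+1e-9
    r=np.c_[a*(np.tan(th)/th)[:,None],np.ones(len(u))]*d["depth"][v,u][:,None]
    return (r@H[:3,:3].T+H[:3,3])@R.T+P
X=pts(br); m=X.mean(0); n=np.linalg.svd(X-m,full_matrices=False)[2][2]; print("disc depth",m.round(1),len(X),"normal",(n*np.sign(n[2])).round(3))
dk=(im.max(2)<45)&roi&(cv2.dilate(br.astype(np.uint8),np.ones((15,15)))>0); X=pts(dk); print("rim",X.mean(0).round(1),np.percentile(X[:,2],[5,50,95]).round(1))
X=pts(g); print("ring",X.mean(0).round(1))
cv2.imwrite("pics/crop8.png",cv2.resize(im[45:175,200:340],None,fx=4,fy=4,interpolation=cv2.INTER_CUBIC))
E
```

```text
[[815.9  53.   12. ]
 [817.2 -46.3  12. ]
 [722.2 -46.3  12. ]
 [720.8  50.7  12. ]] [769.    2.8  12. ]
99.3 -89.3
95.0 -180.0
97.0 90.8
95.2 1.4
disc ((257.1478271484375, 132.03224182128906), (36.37773513793945, 40.01819610595703), 87.99301147460938) [[747.1   4.8 129.8]]
(array([747.2,   5.1]), 34.7, 30.9, np.float32(68.7))
disc ((257.3974304199219, 111.69940948486328), (63.23493957519531, 78.49725341796875), 78.37238311767578) [[763.3  -1.5 129.8]]
(array([763.1,  -3.6]), 66.3, 47.0, np.float32(68.9))
green 229 287 99 152
((257.3841247558594, 128.03265380859375), (57.97764587402344, 60.108154296875), 63.72886276245117) [[750.24940819   3.41689259 129.8       ]]
disc depth [764.8   2.3 110.7] 2951 normal [ 0.805 -0.11   0.583]
rim [771.2 -12.1 116.1] [114.9 116.8 116.9]
ring [ 7.598e+02 -1.000e-01  1.262e+02]
```

View pics/crop8.png

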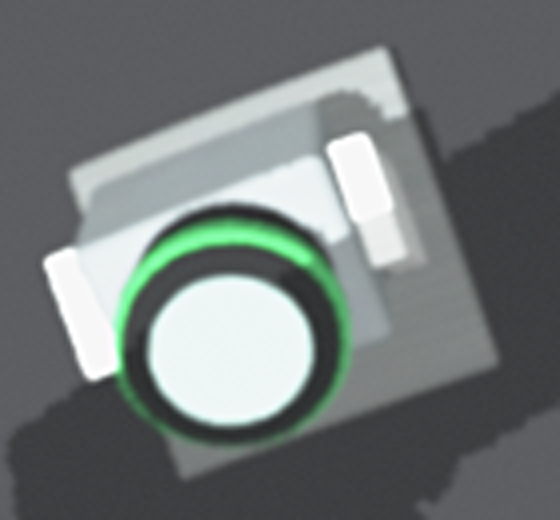

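>>> {"op": "play_rows", "data": {
  "travel": [
    [-0.0103,0.0348,0.01],
    [-0.0103,0.0348,0.01],
    [-0.0103,0.0348,0.01],
    [-0.0103,0.0348,0.01],
    [-0.0103,0.0348,0.01],
    [-0.0103,0.0348,0.01],
    [-0.0103,0.0348,0.01],
    [-0.0103,0.0348,0.01],
    [0,0,0.03],
    [0,0,0.04],
    [0,0,0.04],
    [0,0,0.04]
  ],
  "rotation": [
    [0,0,0],
    [0,0,0],
    [0,0,0],
    [0,0,0],
    [0,0,0],
    [0,0,0],
    [0,0,0],
    [0,0,0],
    [0,0,0],
    [0,0,0],
    [0,0,0],
    [0,0,0]
  ],
  "grip": [0.6,0.6,0.6,0.6,0.6,0.6,0.6,0.6,0.6,0.6,0.6,0.6]
}}

```text
clock: 21.13
position: [489.8, -264.6, 71.6]
ee_rot: [0.985, -0.17, 0.001, 0.0]
contact_force: [0.6, -0.3, -0.6]
gripper_width: 51.2
```

>>> {"op": "play_rows", "data": {
  "travel": [
    [0,0,0.02],
    [0,0,0.01],
    [0,0,0],
    [0,0,0],
    [0,0,0]
  ],
  "rotation": [
    [0,0,0],
    [0,0,0],
    [0,0,0],
    [0,0,0],
    [0,0,0]
  ],
  "grip": [0.6,0.6,0.6,0.6,0.6]
}}

```text
clock: 21.55
position: [491.4, -265.0, 44.1]
ee_rot: [0.986, -0.17, 0.001, 0.001]
contact_force: [1.5, -0.2, 0.2]
gripper_width: 51.3
```

```bash
python3 - <<'E'
from h import *
d=dict(np.load("w8.npz")); P,q=d["pos"],d["q"]; im=d["image"]
C=wcast(d,[[217.5,88],[296.3,56.3],[324.5,135.5],[246.3,164.5]],12,P,q); print(C.round(1),C.mean(0).round(1)); 
for i in range(4): e=C[(i+1)%4]-C[i]; print(np.linalg.norm(e).round(1),np.degrees(np.arctan2(e[1],e[0])).round(1))
print(wcast(d,[[257.5,132.4]],129.8,P,q))
r=masks(im)["red"]; r[:,:500]=0; r[:190]=0; r[310:]=0; v,u=np.nonzero(r)
print([wcast(d,[[u[k].mean(),v[k].mean()]],18,P,q).round(1) for k in (v<245,v>=245)])
go([489.0,-264.6,8],-19.6)
E
```

```text
[[818.4  52.8  12. ]
 [818.3 -45.8  12. ]
 [719.6 -44.8  12. ]
 [719.9  53.3  12. ]] [769.    3.8  12. ]
98.6 -90.1
98.6 179.4
98.1 89.9
98.6 -0.3
[[746.71836348   4.65790975 129.8       ]]
[array([[ 550.9, -275.6,   18. ]]), array([[ 441.4, -232.6,   18. ]])]
at [ 491.4 -265.    44.1] t 21.55 w 51.3 F [ 1.5 -0.2  0.2] j [-0.2   0.48 -0.39  0.   -0.7   1.43]
shift mm [-2.5  0.4 36.1] rotvec [ 0.0009 -0.0031  0.0012] xang -19.53
```

```bash
python3 - <<'E'
from h import *
d=dict(np.load("w8.npz")); P,q=d["pos"],d["q"]; im=d["image"]
C=wcast(d,[[393,164],[565,171],[545,303],[387,310]],4,P,q); print(C.round(1),C.mean(0).round(1))
C=wcast(d,[[532,202],[547,203],[530,299],[515,298]],18,P,q); print(C.round(1),C.mean(0).round(1))
C=wcast(d,[[127,271],[239,273]],12,P,q);print(C)
r=masks(im)["red"]; r[:,:500]=0; r[:190]=0; r[310:]=0
for c in blobs(r,5): print(cv2.boundingRect(c))
E
python3 w.py w9; python3 - <<'E'
from h import *
d=dict(np.load("w9.npz")); P,q=d["pos"],d["q"]; R=Rot.from_quat(q).as_matrix()
print(P)
for c in blobs(masks(d["image"])["red"],100):
    c=c.reshape(-1,2); r=cv2.boundingRect(c); print(r); 
    print(rect((wcast(d,c,18,P,q)-P)@R))
E
```

```text
[[ 660.8 -110.8    4. ]
 [ 581.6 -345.6    4. ]
 [ 388.7 -284.9    4. ]
 [ 474.2  -47.6    4. ]] [ 526.3 -197.2    4. ]
[[ 561.  -275.3   18. ]
 [ 552.2 -298.6   18. ]
 [ 417.9 -252.4   18. ]
 [ 429.8 -228.2   18. ]] [ 490.2 -263.7   18. ]
[[650.00302233 276.25133041  12.        ]
 [594.82028437 117.34861773  12.        ]]
(514, 283, 7, 15)
(529, 202, 15, 18)
[ 491.39431175 -264.9550291    44.10890102]
(311, 147, 44, 54)
(array([55.2,  0.8]), 24.8, 19.3, np.float32(1.7))
```

>>> {"op": "play_rows", "data": {
  "travel": [
    [-0.0023,0.0012,0.01],
    [0,0,0.01],
    [0,0,0.01],
    [0,0,0.003],
    [0,0,0],
    [0,0,0],
    [0,0,0]
  ],
  "rotation": [
    [0,0,0],
    [0,0,0],
    [0,0,0],
    [0,0,0],
    [0,0,0],
    [0,0,0],
    [0,0,0]
  ],
  "grip": [0.6,0.6,0.6,0.6,0.6,0.6,0.6]
}}

```text
clock: 22.18
position: [487.5, -265.2, 9.4]
ee_rot: [0.985, -0.17, -0.0, 0.0]
contact_force: [-0.6, -0.0, 0.6]
gripper_width: 51.2
```

```bash
python3 w.py w10; python3 - <<'E'
from h import *
d=dict(np.load("w10.npz")); P,q=d["pos"],d["q"]; R=Rot.from_quat(q).as_matrix()
for c in blobs(masks(d["image"])["red"],100):
    c=c.reshape(-1,2); r=cv2.boundingRect(c); print(r); 
    print(rect((wcast(d,c,18,P,q)-P)@R))
go([489.0,-264.6,8],-19.6)
E
```

```text
(303, 144, 54, 68)
(array([58.9, -0.8]), 24.9, 19.3, np.float32(0.8))
at [ 487.5 -265.2    9.5] t 22.23 w 51.5 F [-0.   0.1  0. ] j [-0.21  0.53 -0.42  0.   -0.63  1.43]
shift mm [ 1.2 -1.   1.5] rotvec [0.001  0.0001 0.0004] xang -19.58
```

Far red end 58.9 (want ≈57.2): shift +1.4 along x, lower 1.5, close, lift.

>>> {"op": "play_rows", "data": {
  "travel": [
    [0.0013,0,0.001],
    [0,0,0.0005],
    [0,0,0],
    [0,0,0],
    [0,0,0],
    [0,0,0],
    [0,0,0],
    [0,0,0],
    [0,0,0],
    [0,0,0]
  ],
  "rotation": [
    [0,0,0],
    [0,0,0],
    [0,0,0],
    [0,0,0],
    [0,0,0],
    [0,0,0],
    [0,0,0],
    [0,0,0],
    [0,0,0],
    [0,0,0]
  ],
  "grip": [0.6,0.6,0.6,0.6,0,0,0,0,0,0]
}}

```text
clock: 23.07
position: [488.5, -265.6, 7.9]
ee_rot: [0.985, -0.17, -0.0, 0.0]
contact_force: [-1.0, -0.1, 3.3]
gripper_width: 18.1
```

```bash
python3 w.py w11; python3 - <<'E'
from h import *
d=dict(np.load("w11.npz")); P,q=d["pos"],d["q"]; R=Rot.from_quat(q).as_matrix(); im=d["image"]
for c in blobs(masks(im)["red"],100):
    c=c.reshape(-1,2); print(cv2.boundingRect(c),rect((wcast(d,c,18,P,q)-P)@R))
go([489.0,-264.6,8],-19.6)
# lens in top & scene
t=dict(np.load("top0.npz"))
for n,z in (("top0",129.8),("scene0",129.8)):
    t=dict(np.load(n+".npz")); m=masks(t["image"])["green"]; roi=np.zeros_like(m)
    if n=="top0": roi[140:178,298:330]=1
    else: roi[265:295,380:420]=1
    c=cv2.convexHull(np.argwhere(m&roi)[:,::-1].astype(np.int32)); e=cv2.fitEllipse(c); print(n,e,cast(t,[e[0]],z).round(1),cast(t,[e[0]],z-6).round(1))
E
```

```text
(303, 147, 54, 68) (array([58. , -0.9]), 24.8, 19.2, np.float32(0.3))
at [ 488.5 -265.6    7.9] t 23.12 w 18.1 F [0.3 0.7 3.4] j [-0.21  0.53 -0.42  0.   -0.62  1.43]
shift mm [ 0.1 -1.1 -0.1] rotvec [0.001  0.0005 0.0004] xang -19.58
top0 ((312.63006591796875, 157.00242614746094), (16.97807502746582, 17.473726272583008), 169.04879760742188) [[748.    2.5 129.8]] [[749.3   2.7 123.8]]
scene0 ((391.7547607421875, 273.422119140625), (16.83104133605957, 35.41691207885742), 99.37201690673828) [[734.7  -4.2 129.8]] [[730.5   2.5 123.8]]
```

>>> {"op": "play_rows", "data": {
  "travel": [
    [0,0,-0.005],
    [0,0,-0.015],
    [0,0,-0.03],
    [0,0,-0.04],
    [0,0,-0.04],
    [0,0,-0.04],
    [0,0,-0.04],
    [0,0,-0.04],
    [0,0,-0.032],
    [0,0,0]
  ],
  "rotation": [
    [0,0,0],
    [0,0,0],
    [0,0,0],
    [0,0,0],
    [0,0,0],
    [0,0,0],
    [0,0,0],
    [0,0,0],
    [0,0,0],
    [0,0,0]
  ],
  "grip": [0,0,0,0,0,0,0,0,0,0]
}}

```text
clock: 23.95
position: [491.4, -266.8, 298.0]
ee_rot: [0.985, -0.17, 0.007, 0.002]
contact_force: [1.4, -0.8, 0.1]
gripper_width: 18.0
```

```bash
cat >> h.py <<'E'
S,C_=np.sin(np.radians(25)),np.cos(np.radians(25))
RH=Rot.from_matrix(np.c_[[0,-1,0],[-C_,0,-S],[S,0,-C_]])
E
python3 - <<'E'
from h import *
go([600,4,290],R_t=RH)
go([600,4,290],-90)
E
```

```text
at [ 491.4 -266.8  298. ] t 23.95 w 18.0 F [ 1.4 -0.8  0.1] j [-0.21  0.22 -0.05  0.   -1.28  1.43]
shift mm [  11.7 -291.5    7.6] rotvec [0.3724 0.2547 1.2119] xang -19.53
at [ 491.4 -266.8  298. ] t 23.95 w 18.0 F [ 1.4 -0.8  0.1] j [-0.21  0.22 -0.05  0.   -1.28  1.43]
shift mm [  11.7 -291.5    7.6] rotvec [-0.0072 -0.0136  1.2299] xang -19.53
```

>>> {"op": "play_rows", "data": {
  "travel": [
    [0.0013,-0.0324,0],
    [0.0013,-0.0324,0],
    [0.0013,-0.0324,0],
    [0.0013,-0.0324,0],
    [0.0013,-0.0324,0],
    [0.0013,-0.0324,0],
    [0.0013,-0.0324,0],
    [0.0013,-0.0324,0],
    [0.0013,-0.0324,0],
    [0,0,0]
  ],
  "rotation": [
    [0,0,0],
    [0,0,0],
    [0,0,0],
    [0,0,0],
    [0,0,0],
    [0,0,0],
    [0,0,0],
    [0,0,0],
    [0,0,0],
    [0,0,0]
  ],
  "grip": [0,0,0,0,0,0,0,0,0,0]
}}

```text
clock: 24.78
position: [598.7, 10.0, 287.6]
ee_rot: [0.986, -0.168, -0.001, 0.0]
contact_force: [-0.2, -1.6, -1.5]
gripper_width: 18.4
```

>>> {"op": "play_rows", "data": {
  "travel": [
    [0,0,0],
    [0,0,0],
    [0,0,0],
    [0,0,0],
    [0,0,0],
    [0,0,0],
    [0,0,0],
    [0,0,0],
    [0,0,0],
    [0,0,0],
    [0,0,0],
    [0,0,0]
  ],
  "rotation": [
    [0,0,0.1],
    [0,0,0.1],
    [0,0,0.1],
    [0,0,0.1],
    [0,0,0.1],
    [0,0,0.1],
    [0,0,0.1],
    [0,0,0.1],
    [0,0,0.1],
    [0,0,0.1],
    [0,0,0.1],
    [0,0,0.1]
  ],
  "grip": [0,0,0,0,0,0,0,0,0,0,0,0]
}}

```text
clock: 25.78
position: [596.8, 5.1, 288.5]
ee_rot: [0.715, -0.699, -0.001, 0.001]
contact_force: [-0.3, 0.2, -0.4]
gripper_width: 18.2
```

>>> {"op": "play_rows", "data": {
  "travel": [
    [0,0,0],
    [0,0,0],
    [0,0,0],
    [0,0,0],
    [0,0,0],
    [0,0,0],
    [0,0,0],
    [0,0,0],
    [0,0,0]
  ],
  "rotation": [
    [0,0,0.03],
    [0.0872,0,0],
    [0.0872,0,0],
    [0.0872,0,0],
    [0.0872,0,0],
    [0.0872,0,0],
    [0,0,0],
    [0,0,0],
    [0,0,0]
  ],
  "grip": [0,0,0,0,0,0,0,0,0]
}}

```text
clock: 26.53
position: [598.6, 5.6, 290.6]
ee_rot: [-0.69, 0.691, -0.153, 0.153]
contact_force: [-0.8, -0.2, -0.7]
gripper_width: 18.1
```

```bash
python3 w.py w12; python3 - <<'E'
from h import *
go([677.4,3.9,278.3],R_t=RH)
d=dict(np.load("w12.npz")); P,q=d["pos"],d["q"]; im=d["image"]
m=masks(im)
for c in blobs(m["red"],200): print("red",cv2.boundingRect(c))
gg=m["green"].copy(); print([ (cv2.boundingRect(c),cv2.contourArea(c)) for c in blobs(gg,60)])
for c in blobs(im.min(2)>150,300,6000):
    e=cv2.fitEllipse(c); print("white",np.round(e[0],1),np.round(e[1],1), wcast(d,[e[0]],129.8,P,q).round(1))
E
```

```text
at [599.3   5.8 290.8] t 26.58 w 18.2 F [ 0.3  0.2 -1.1] j [ 0.35  0.1  -0.38  0.23 -0.69 -0.5 ]
shift mm [  1.8 -65.5  44.3] rotvec [ 0.0001 -0.0005 -0.0011] xang -90.07
red (306, 402, 44, 20)
red (302, 147, 58, 68)
[((397, 289, 147, 87), 3074.5), ((234, 175, 53, 49), 313.0)]
white [327.9 370.6] [49.7 70.5] [[673.1 182.6 129.8]]
white [461.3 361.5] [ 23.1 116.2] [[537.4 132.5 129.8]]
white [169.3 339.5] [43.7 67.2] [[932.5 225.7 129.8]]
white [322.  236.2] [42.9 67.8] [[679.   30.6 129.8]]
white [259.2 202.2] [29.8 30.8] [[747.3   4.8 129.8]]
white [129.7 247.2] [ 58.2 123. ] [[986.9  88.7 129.8]]
white [ 89.1 136.5] [31.  55.1] [[1067.4  -74.   129.8]]
```

>>> {"op": "play_rows", "data": {
  "travel": [
    [0.0002,-0.01,0.0068],
    [0.0002,-0.01,0.0068],
    [0.0002,-0.01,0.0068],
    [0.0002,-0.01,0.0068],
    [0.0002,-0.01,0.0068],
    [0.0002,-0.01,0.0068],
    [0,-0.0055,0.0034],
    [0,0,0],
    [0,0,0],
    [0,0,0],
    [0,0,0],
    [0,0,0]
  ],
  "rotation": [
    [0,0,0],
    [0,0,0],
    [0,0,0],
    [0,0,0],
    [0,0,0],
    [0,0,0],
    [0,0,0],
    [0,0,0],
    [0,0,0],
    [0,0,0],
    [0,0,0],
    [0,0,0]
  ],
  "grip": [0,0,0,0,0,0,0,0,0,0,0,0]
}}

```text
clock: 27.58
position: [675.1, 4.2, 277.3]
ee_rot: [-0.69, 0.691, -0.153, 0.152]
contact_force: [-0.9, -0.3, -0.6]
gripper_width: 18.2
```

```bash
python3 - <<'E'
from h import *
from bench import optics
go([677.3,4.4,278.3],R_t=RH)
d=optics.get_image("scene"); cv2.imwrite("pics/s2.png",d["image"])
cv2.imwrite("pics/s2c.png",cv2.resize(d["image"][130:330,290:490],None,fx=3,fy=3,interpolation=cv2.INTER_CUBIC))
# lens & bar in scene depth cam: red ends
for c in blobs(masks(d["image"])["red"],15): print(cv2.boundingRect(c),cast(d,[c.reshape(-1,2).mean(0)],280).round(1))
E
```

```text
at [675.1   4.2 277.3] t 27.58 w 18.2 F [-0.9 -0.3 -0.6] j [ 0.3   0.24 -0.22  0.19 -0.7  -0.42]
shift mm [-0.2 -2.4 -0. ] rotvec [ 0.0011 -0.0007 -0.0005] xang -90.05
(357, 218, 13, 9) [[673.9 -55.2 280. ]]
(388, 201, 11, 8) [[675.2  67.8 280. ]]
(439, 182, 9, 8) [[714.5 243.5 280. ]]
(509, 140, 9, 11) [[733.5 652.6 280. ]]
(190, 110, 10, 10) [[-340.3  163.8  280. ]]
```

>>> {"op": "play_rows", "data": {
  "travel": [
    [-0.0002,-0.0012,0],
    [0,-0.0012,0],
    [0,0,0],
    [0,0,0],
    [0,0,0],
    [0,0,0],
    [0,0,0],
    [0,0,0],
    [0,0,0],
    [0,0,0]
  ],
  "rotation": [
    [0,0,0],
    [0,0,0],
    [0,0,0],
    [0,0,0],
    [0,0,0],
    [0,0,0],
    [0,0,0],
    [0,0,0],
    [0,0,0],
    [0,0,0]
  ],
  "grip": [0,0,0,0,0,0,0,0,0,0]
}}

```text
clock: 28.47
position: [677.6, 4.4, 277.8]
ee_rot: [-0.69, 0.691, -0.153, 0.152]
contact_force: [0.0, 0.4, -0.5]
gripper_width: 18.1
```

```bash
python3 w.py w13; python3 - <<'E'
from h import *
from bench import optics
go([677.3,4.4,278.3],R_t=RH)
d=dict(np.load("w13.npz")); 
for c in blobs(masks(d["image"])["red"],200): print("red",cv2.boundingRect(c))
d=optics.get_image("scene"); m=masks(d["image"])
for c in blobs(m["white"],100):
    x=c.reshape(-1,2).mean(0)
    if 340<x[0]<420 and 220<x[1]<270: print("tower",cv2.boundingRect(c))
E
```

```text
at [677.6   4.4 277.8] t 28.52 w 17.9 F [-0.8  0.1 -0.4] j [ 0.3   0.25 -0.21  0.19 -0.7  -0.42]
shift mm [-0.   0.1 -0.6] rotvec [ 0.0017 -0.001  -0.0006] xang -90.06
red (306, 402, 44, 20)
red (302, 147, 57, 68)
tower (357, 228, 45, 23)
tower (380, 222, 30, 22)
```

```bash
python3 -c "
from bench import workorder; print(workorder.job_done())"
```

```text
the job is handed in; nothing more can be done
None
```

I placed both plain bars on the tower as its next layer. I then handed the job in at about 28.5 s with the red-ended bar held in front of the inspection camera.

**Tower:** I lowered each bar until the wrist force just rose (about 1 to 5 N) and then opened the gripper. Just before the second bar was lowered, the wrist picture gave 89.9 mm between the two bars, with their ends within about 1 mm. The first bar sat within about 1 mm of its spot relative to the plate. The picture after the second placing shows a straight, centred pair and no visible shift of the tower, but I checked that one by eye only.

**Held bar:** The last reading put the tool within 0.6 mm and 0.1° of its target, with no outside force beyond noise. The red ends sat at the same wrist-picture pixels as when I gripped it, so it has not slipped.

**Weaker or disagreeing checks:**
- **Lens position:** the wrist and top views agreed to about 2 mm, after I corrected the wrist views by about 1 mm for a sideways offset. The stand's turn came out at about 0°.
- **Lens from the scene view:** an ellipse fit in the scene picture came out more than 10 mm off. I set it aside because the ring was only partly visible there.
- **Held bar from the scene view:** it placed the bar's centre about 2 mm off sideways, within that camera's calibration. I took this before the last 2.4 mm correction.
- **Last close-up:** I had used up the 12 allowed pictures, so the closing checks of the held pose were numerical only.

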